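Slide the sample board home on its notched rails and latch it

TASK

With a fingertip, push the metal board that carries the pale slide box along its rails, to the left, until it drops into the locating notches and lies level there. Then push the red latch round by its black knob until its arm lies straight across the edge of the board. Do not pick anything up, keep the slide box standing on the board, and leave the other things on the table where they are.

Things in the scene. Friction and masses are not known exactly. Their poses are not given: they have to be found in the camera images.
- fixture: Fixed rails on a black base plate 125x320x8 (local x -75 to 50). Origin on the table under the rails' middle; local y = sliding direction (roughly the robot's left), x roughly away from the robot, z up. Aluminium tracks: x -41.5 to 41.5, y -150 to 150, top at z 22. Blue side walls outside them, 5.5 thick, to z 34.5, leave the board 1.5 play per side.
- notch (a point): Where the board's origin lies once dropped: fixture x 0, y 60, z 15 mm; yellow marks on the walls at this y. The tracks have four notches 7 deep and 16 long (y), at fixture x +-19, y 100 and x +-34, y 20. The board's four feet drop into all at once (+-2 play); it can then be pushed no farther.
- board: Loose aluminium board, 0.5 to 0.8 kg: plate 80 (x) x 110 (y) x 12 on four feet 8 high and 12 long (y). Origin: its centre at the soles' level; axes as the fixture's. Plate at z 8 to 20; upright lip along the rear (-y) edge to z 34. At the start the soles ride on the tracks (fixture z 22), 70 to 110 mm before the notches; dropped, soles at fixture z 15, plate top at 35.
- board_push (a point): Middle of the rear face of board and lip, board y -55, z 14 mm: an upright flush face, 60 wide, from board z 8 to 34, 80 wide below z 20. Push it low, in fixture +y. Sliding takes about 1 to 5 N, more once the board has dropped and meets the notch wall; over about 20 N high on the lip may tip it.
- slide_box: Loose pale box, 35 (x) x 85 (y) x 34, standing free on the board. Origin: centre of its underside; on the board at about x = 14, y = 7, z = 20 mm of the board's frame.
- latch (a joint): Red latch turning on an upright pivot at fixture x -58, y 60 mm (robot's side). 0: open, 49 mm arm towards fixture -y; grows anticlockwise from above; 1.571 (stop): closed, arm along fixture +x across the board's edge. Starts at -0.15 to 0.1, stays where left, about 1 N at the knob. Arm at fixture z 36.5 to 42.5: clears the dropped board, strikes it while it still rides on the tracks.
- latch_knob (a point): Middle of the latch's upright black knob, 12 in diameter, on the arm 30 mm from the pivot axis; the knob stands from fixture z = 42 to 69, this point is at 55.5.
- mug: orange mug, 81x113x101 (mm); loose bystander; origin at the centre of its underside
- marker_pen: white and black marker pen lying flat, 17x135x16 (mm); loose bystander; origin at the centre of its underside
- hex_driver_a: screwdriver with orange handle, lying flat, 29x213x29 (mm); loose bystander; origin at the centre of its underside
- screw_tin: round metal tin, 66 across, 27 high (mm); loose bystander; origin at the centre of its underside
- solvent_dropper: brown dropper bottle, 33 across, 102 high (mm); loose bystander; origin at the centre of its underside
- tape_roll: black tape roll lying flat, 58 across, 19 high (mm); loose bystander; origin at the centre of its underside
- lens_tube: black lens tube standing beyond the far (left) end of the rails, 30 across, 30 high (mm); loose bystander; origin at the centre of its underside
There are look-alikes about, which are no part of the job. Of the things shaped like the board, the aluminium one is meant.

How it is judged:
By the outcome, as a careful person would: the job done as asked, in the order asked, and still so for the second after the job is handed in, with the robot touching nothing.
It also fails if it takes over 45 s, if anything falls off the work surface, if the arm or the gripper's body presses on something with over 40 N, if the wrist force passes 120 N, or if a joint passes its speed limit or range.

ROBOT

A 6-joint arm with a two-finger parallel gripper is mounted at the origin on a cart in front of the work surface, level with it; the furniture and walls round the work are solid. World frame = base frame: x ahead of the robot, y to its left, z up, the work surface at z = 0. Lengths are in m, angles in rad, forces in N, time in s.
With the tool pointing down it reaches from about 0.25 to 0.775 m from the base axis. Payload 4 kg.
Tool frame: the origin (TCP) lies midway between the tips of the shut fingers; the grasp point (between the pads) lies manip.grip_depth behind it (manip.grip_depth is the distance from the TCP to the grasp point, in m); z points along the fingers, y is the line along which they close (so a half turn about z gives the same grasp; the last joint's range is limited). The gripper opens to 85 mm and grips with 20 to 120 N. Pads are 22 mm wide; open, the fingers measure 114 mm over their backs; the gripper's body (76 mm by 85 mm) begins 54 mm behind the grasp point. The pads swing forward as they close: fully open they stand 13 mm farther back than shut.
Start: joints at [-1.205, 0.087, 1.371, -0, 1.684, -0.103], TCP at [0.248, -0.491, 0.231] pointing down, gripper open.
Joint ranges: [-3.1, 3.1], [-0.76, 2.03], [0.27, 2.55], [-1.08, 4.22], [0.17, 2.65], [-2.57, 2.57]. Speed limits (rad/s): [2.79, 2.79, 3.14, 3.14, 3.14, 3.14].

INTERFACE

Orientations are given as a rotation vector (axis times angle).
In Python, from plant import sensors, camera, calibration, ticket, manip gives the robot as it stands.
- The arm moves only by the tool servo_tool, never from a script. Its argument "motion" is a list that holds one entry, the list of rows, each a list of 7 numbers: the shift along the tool's x, y, z in normalised numbers (1 is 1000 mm), then the turn, a rotation vector about the tool's x, y, z in a scale on which 1.0 is 120 degrees, then the opening, from 0 (shut) to 1 (fully open). In form: [[[dx, dy, dz, wx, wy, wz, jaw], ...]]. A call has 1 to 5 rows; each row is the pose to reach, as a shift and turn from the pose commanded when the call began, along the tool's axes at that moment; what a row does not reach only later rows make up. A row lasts 1/8 s, in which the tool goes at most 62.5 mm and 10.7 degrees, less where a joint would pass 70% of its speed; a pose out of reach is approached as far as the arm can. No shift or turn number may pass 1 either way. A call with a gripper value outside its range is refused whole. The fingers move at their own pace and stop on an object; "force" is the grip in N (left out, the last holds). Time passes only in rows, so rows that repeat a pose let the fingers close. It gives the time, the measured TCP pose, the force, the opening and the grip force at its end, in the units of the state.
- sensors.read_state(): the state, without advancing time (a new reading comes with each control period).
- camera(name): name is "side" or "top"; returns the picture (480x640x3 uint8, red, green, blue); there is no depth.
- calibration(name): a dict with "camera_matrix" (3x3 intrinsics, pixels), "position" and "orientation" of the camera in the world. Camera axes: x right, y up, looking along -z (the intrinsics and any distortion apply to the point x, -y, -z); pixel columns grow to the right and rows downward; lengths in m; the calibration is good to about 2 mm. A picture is of the moment at which its call begins. calibration takes no time and is no camera call.
- ticket.close_job(): hands the job in; it is judged then, once.
The state is a dict: "time": time; "qpos": joint angles; "joint_vel": joint speeds; "tau": joint torques, N m; "tool_pos": TCP position; "ee_rot": TCP orientation; "force": force on the tool from outside, world axes, zero at the start; "ft_torque": the same for the moment, N m; "gripper_width": finger opening in m; "finger_force": force on a finger pad.
Only numpy, scipy, OpenCV 4.12 (cv2) and the standard library are available. Lean on these libraries where they do the work, as an engineer would, in place of code of your own. Each camera call takes 0.05 s, during which the arm holds its last target. There are 200 camera calls.

## Working session

There is one attempt and no reset: what is moved stays moved. The work goes in short steps, Python scripts to look and compute and a tool call to move; the robot and the scene stay as the last step left them, time stands still between calls to the robot, and variables do not carry over. Pictures are saved under pics/ and viewed, at most 10 in all, crops included, and the job is handed in when it is done.

Besides the shell and the picture viewer there is one more tool, called after "Call:" by a JSON object that holds its "fn" and its "kwargs". servo_tool: Moves the arm, as the interface text tells. Its arguments: {"type":"object","properties":{"motion":{"type":"array","items":{"type":"array","items":{"type":"array","items":{"type":"number"}}}},"force":{"type":"number"}},"required":["motion"]}

```bash
mkdir -p pics; python3 - <<'E'
from plant import sensors,camera,calibration,manip
import cv2
for n in("top","side"):
    cv2.imwrite(f"pics/{n}0.png",camera(n)[:,:,::-1]); c=calibration(n); print(n,c)
print(sensors.read_state(), manip.grip_depth)
E
```

```text
top {'camera_matrix': array([[457.70920418,   0.        , 320.48391172],
       [  0.        , 457.70920418, 233.21265453],
       [  0.        ,   0.        ,   1.        ]]), 'position': array([ 0.44936378, -0.12705922,  1.21118568]), 'orientation': array([ 0.11957901, -0.12076352, -1.54751849])}
side {'camera_matrix': array([[482.64066781,   0.        , 308.85616844],
       [  0.        , 482.64066781, 237.0083395 ],
       [  0.        ,   0.        ,   1.        ]]), 'position': array([0.08201902, 0.63490299, 0.85457782]), 'orientation': array([ 0.3647064 , -1.07671251, -2.33282233])}
{'time': 0.1, 'qpos': array([-1.20509730e+00,  8.79444651e-02,  1.37215192e+00,  1.15669913e-05,
        1.68358925e+00, -1.03112958e-01]), 'joint_vel': array([ 0.00061744, -0.0003461 , -0.00484681, -0.00241872, -0.00198006,
        0.00038661]), 'tau': array([ 1.95253357e-03, -3.53015077e+01, -3.14218032e+01, -3.09069637e-04,
        7.91850005e-03,  1.11530633e-05]), 'tool_pos': array([ 0.24833392, -0.49023432,  0.23019678]), 'ee_rot': array([-3.05365770e+00, -7.29202518e-01,  4.12233863e-04]), 'force': array([0.03392332, 0.26120218, 0.44975294]), 'ft_torque': array([ 0.01730238, -0.03540235, -0.01472175]), 'finger_force': 0.0, 'gripper_width': 0.08530819367686554} 0.0187
```

View pics/top0.png

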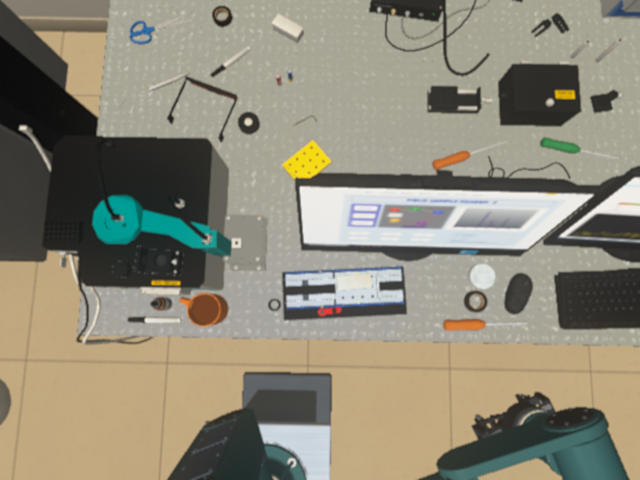

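View pics/side0.png

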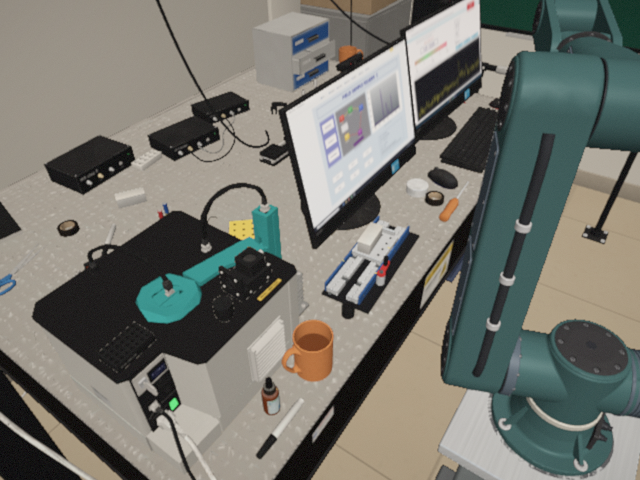

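The fixture lies at about (345,293) in the top view. The board with the pale box is right of its middle and the red latch is at (330,311). In the side view the fixture is at (370,262). The monitor stands just behind the fixture.

```bash
python3 - <<'E'
import cv2,numpy as np
a=cv2.imread("pics/top0.png")[255:330,270:420]; b=cv2.imread("pics/side0.png")[210:320,310:430]
a=cv2.resize(a,None,fx=5,fy=5,interpolation=cv2.INTER_CUBIC);cv2.imwrite("pics/a.png",a)
cv2.imwrite("pics/b.png",cv2.resize(b,None,fx=5,fy=5,interpolation=cv2.INTER_CUBIC))
E
```

```text
(no output)
```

View pics/a.png

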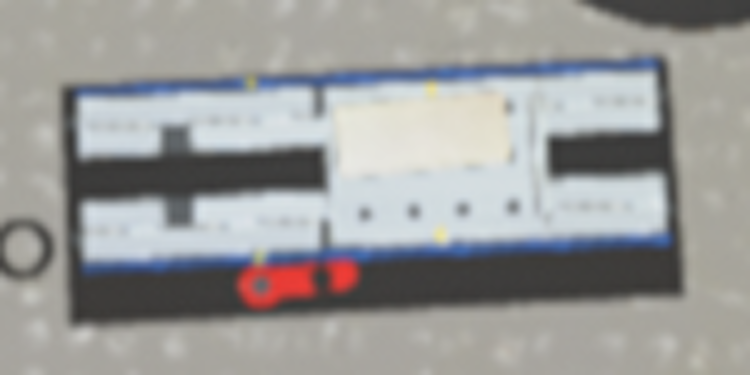

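View pics/b.png

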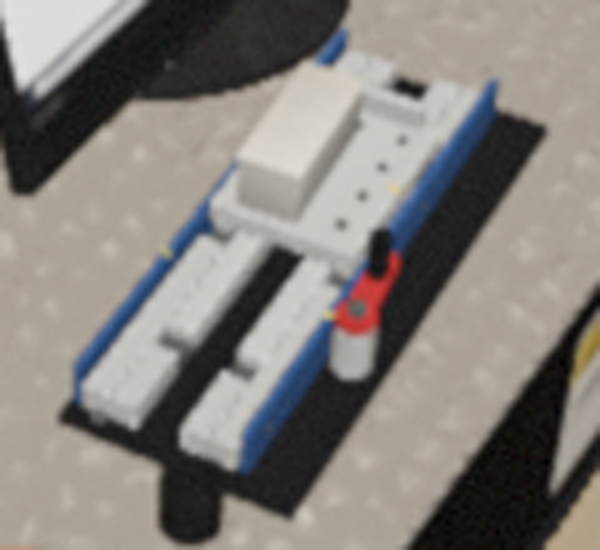

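In the crops, the latch pivot is at (262,286) and its knob at about (322,278). The near-left and near-right plate corners are (72,322) and (683,293). The wall marks at y 60 are at (252,82) and (258,258). The board lip is at column ~543, and the lens tube stands at the left end.

```bash
cat > h.py <<'E'
import numpy as np
from scipy.spatial.transform import Rotation as R
from plant import calibration,sensors
def ray(n,uv,z):
    c=calibration(n);K=c["camera_matrix"]
    d=np.linalg.solve(K,[uv[0],uv[1],1.]);d=R.from_rotvec(c["orientation"]).apply([d[0],-d[1],-d[2]])
    p=c["position"];return p+d*(z-p[2])/d[2]
def proj(n,P):
    c=calibration(n);q=R.from_rotvec(c["orientation"]).inv().apply(np.array(P)-c["position"])
    return (c["camera_matrix"]@(q*[1,-1,-1]/-q[2]))[:2]
def tool(): 
    s=sensors.read_state();return s["tool_pos"],R.from_rotvec(s["ee_rot"])
E
python3 - <<'E'
from h import *
T=lambda x,y:(270+(x-2)/5,255+(y-2)/5)
S=lambda x,y:(310+(x-2)/5,210+(y-2)/5)
obs=[("top",T(65,88),(50,160,8)),("top",T(665,58),(50,-160,8)),("top",T(683,293),(-75,-160,8)),("top",T(72,322),(-75,160,8)),
("top",T(252,82),(44,60,34.5)),("top",T(258,258),(-44,60,34.5)),("top",T(262,286),(-58,60,42.5)),
("side",S(60,415),(50,160,8)),("side",S(293,516),(-75,160,8)),("side",S(547,130),(-75,-160,8)),("side",S(166,252),(44,60,34.5)),("side",S(358,310),(-58,60,42.5))]
W=[];L=[]
for n,uv,l in obs:
    w=ray(n,uv,l[2]/1e3);W.append(w[:2]);L.append(np.array(l[:2])/1e3)
W=np.array(W);L=np.array(L)
m,ml=W.mean(0),L.mean(0);H=(L-ml).T@(W-m);a=np.arctan2(H[0,1]-H[1,0],H[0,0]+H[1,1])
c,s=np.cos(a),np.sin(a);Rm=np.array([[c,-s],[s,c]]);o=m-Rm@ml
print("yaw",np.degrees(a),"o",o);print(np.round((W-(L@Rm.T+o))*1e3,1))
np.savez("fix.npz",a=a,o=o,Rm=Rm)
F=lambda n,uv,z:np.round((Rm.T@(ray(n,uv,z)[:2]-o))*1e3,1)
print("lip top",F("top",T(535,95),.056),F("top",T(545,215),.056),"board front",F("top",T(328,100),.042),F("top",T(328,240),.042))
print("side lip rear?",F("side",S(362,88),.056),F("side",S(425,122),.056))
print("knob top",F("top",T(324,277),.069),F("side",S(379,233),.069),"arm tip",F("top",T(350,275),.0425))
print("lens",F("side",S(190,470),.03),F("top",T(22,248),.03))
for z in[.231,.1]:print(proj("top",(0.248,-.491,z)))
p,r=tool();print(p,np.round(r.as_matrix(),3))
for l in[(0,-100),(0,60),(-58,60),(-58,30)]:print(l,Rm@(np.array(l)/1e3)+o)
E
```

```text
yaw 3.9479285332713507 o [ 0.49242617 -0.18917103]
[[-1.4 -2.6]
 [-1.3  1.4]
 [ 1.6  1.6]
 [ 2.6 -1.6]
 [ 0.9 -0.6]
 [-0.5  0.7]
 [-0.3 -0.6]
 [-2.2 -0. ]
 [-1.   1.1]
 [-0.3  4.4]
 [ 1.2 -0.8]
 [ 0.6 -3. ]]
lip top [ 29.9 -82.7] [-30.2 -83.6] board front [33.3 21.2] [-37.2  25. ]
side lip rear? [  5.4 -82.8] [-34.2 -73.5]
knob top [-55.1  28.8] [-53.8  29.5] arm tip [-55.1  14.9]
lens [-30.8 177.9] [-33.5 180.6]
[495.07631376 407.00278851]
[473.76607337 394.50574177]
[ 0.24833392 -0.49023432  0.23019678] [[ 0.892  0.452 -0.001]
 [ 0.452 -0.892  0.002]
 [ 0.    -0.002 -1.   ]]
(0, -100) [ 0.49931115 -0.28893373]
(0, 60) [ 0.48829518 -0.12931341]
(-58, 60) [ 0.43043281 -0.1333067 ]
(-58, 30) [ 0.43249831 -0.16323551]
```

Careful with the scale: shifts go in shares of 1000 mm and turns go in shares of 120 degrees. That gives: 275 mm / 1000 = 0.275, 220 mm / 1000 = 0.22, 22.8 degrees / 120 = 0.19.

Call:
{"fn": "servo_tool", "kwargs": {"motion": [[[0.055, -0.009, 0, 0, 0, 0.0667, 0], [0.11, -0.018, 0.01, 0, 0, 0.1333, 0], [0.165, -0.027, 0.03, 0, 0, 0.19, 0], [0.22, -0.036, 0.05, 0, 0, 0.19, 0], [0.275, -0.044, 0.07, 0, 0, 0.19, 0]]]}}

```text
time: 0.72
tool_pos: [0.475, -0.3258, 0.1602]
ee_rot: [-3.139, -0.111, 0.001]
force: [0.3, -0.5, 0.4]
gripper_width: -0.0002
finger_force: 0.0
```

Scaled: 100 mm / 1000 = 0.1, 70 mm / 1000 = 0.07.

Call:
{"fn": "servo_tool", "kwargs": {"motion": [[[0.028, -0.016, 0.03, 0, 0, 0, 0], [0.028, -0.016, 0.07, 0, 0, 0, 0], [0.028, -0.016, 0.1, 0, 0, 0, 0], [0.028, -0.016, 0.1, 0, 0, 0, 0]]]}}

```text
time: 1.23
tool_pos: [0.4985, -0.3073, 0.0574]
ee_rot: [-3.134, -0.112, 0.01]
force: [-0.6, 0.0, 0.9]
gripper_width: 0.0002
finger_force: 0.0
```

```bash
python3 - <<'E'
from plant import camera
import cv2
ims=[camera(n)[:,:,::-1] for n in("top","side")]
a=cv2.resize(ims[0][240:340,265:425],None,fx=2.5,fy=2.5,interpolation=cv2.INTER_CUBIC)
b=cv2.resize(ims[1][190:320,300:460],None,fx=2.5,fy=2.5,interpolation=cv2.INTER_CUBIC)
import numpy as np
a=cv2.copyMakeBorder(a,0,b.shape[0]-a.shape[0],0,0,cv2.BORDER_CONSTANT)
cv2.imwrite("pics/c.png",np.hstack([a,b]))
E
```

```text
(no output)
```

View pics/c.png

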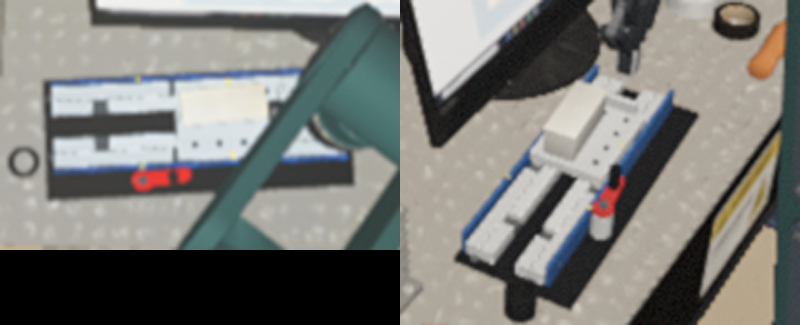

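The fingertip hangs at (626,68) in the side crop, behind the board's lip and centred on it. Next I lower it and push.

Scaled: 30 mm / 1000 = 0.03, -15 mm / 1000 = -0.015.

Call:
{"fn": "servo_tool", "kwargs": {"motion": [[[0, 0, 0.015, 0, 0, 0, 0], [0, 0, 0.03, 0, 0, 0, 0], [0, -0.005, 0.03, 0, 0, 0, 0], [0, -0.01, 0.03, 0, 0, 0, 0], [0, -0.015, 0.03, 0, 0, 0, 0]]]}}

```text
time: 1.95
tool_pos: [0.5, -0.2941, 0.0319]
ee_rot: [3.139, 0.111, 0.001]
force: [0.7, -0.5, 0.2]
gripper_width: 0.0004
finger_force: 0.0
```

Scaled: -25 mm / 1000 = -0.025, -20 mm / 1000 = -0.02.

Call:
{"fn": "servo_tool", "kwargs": {"motion": [[[0, -0.005, 0.001, 0, 0, 0, 0], [0, -0.01, 0.001, 0, 0, 0, 0], [0, -0.015, 0.001, 0, 0, 0, 0], [0, -0.02, 0.001, 0, 0, 0, 0], [0, -0.025, 0.001, 0, 0, 0, 0]]]}}

```text
time: 2.58
tool_pos: [0.4982, -0.2697, 0.0308]
ee_rot: [3.138, 0.111, 0.001]
force: [-0.2, -5.1, 0.3]
gripper_width: 0.0
finger_force: 2.3
```

Scaled: -40 mm / 1000 = -0.04, -32 mm / 1000 = -0.032.

Call:
{"fn": "servo_tool", "kwargs": {"motion": [[[0, -0.008, 0, 0, 0, 0, 0], [0, -0.016, 0, 0, 0, 0, 0], [0, -0.024, 0, 0, 0, 0, 0], [0, -0.032, 0, 0, 0, 0, 0], [0, -0.04, 0, 0, 0, 0, 0]]]}}

```text
time: 3.2
tool_pos: [0.4953, -0.2292, 0.0307]
ee_rot: [3.139, 0.111, 0.001]
force: [0.7, -4.8, 2.4]
gripper_width: -0.0001
finger_force: 2.6
```

```bash
python3 - <<'E'
from plant import camera,sensors
import cv2
print(sensors.read_state()["force"])
b=camera("side")[:,:,::-1][200:320,310:430]
cv2.imwrite("pics/d.png",cv2.resize(b,None,fx=5,fy=5,interpolation=cv2.INTER_CUBIC))
E
```

```text
[ 0.72297444 -4.83995943  2.36415183]
```

View pics/d.png

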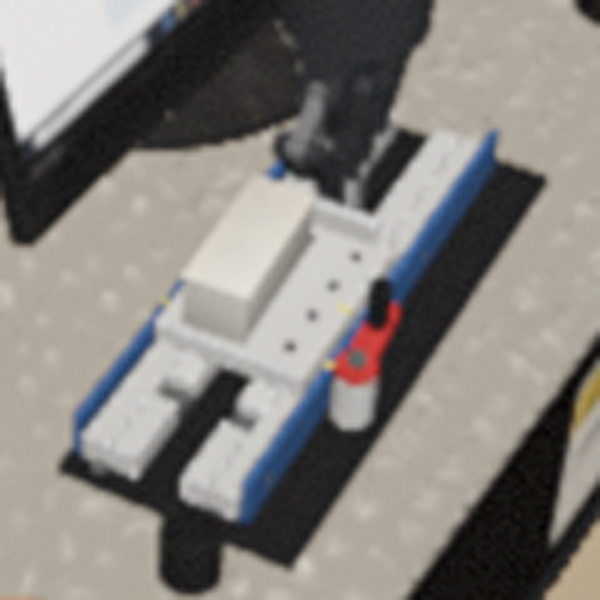

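The board with the box is moving square. Its front top corners are at about (160,318) and (305,362) in the crop, and the fingertip is behind the lip.

```bash
python3 - <<'E'
from h import *
f=np.load("fix.npz")
for u,v in[(160,318),(305,362)]:
    print(f["Rm"].T@(ray("side",(310+(u-2)/5,200+(v-2)/5),.042)[:2]-f["o"])*1e3)
p,_=tool();print(f["Rm"].T@(p[:2]-f["o"])*1e3)
E
```

```text
[38.59138663 78.03234596]
[-36.08150896  70.38797211]
[  0.06648993 -38.86346594]
```

Scaled: -27 mm / 1000 = -0.027, -23 mm / 1000 = -0.023.

Call:
{"fn": "servo_tool", "kwargs": {"motion": [[[0, -0.006, 0, 0, 0, 0, 0], [0, -0.012, 0, 0, 0, 0, 0], [0, -0.018, 0, 0, 0, 0, 0], [0, -0.023, 0, 0, 0, 0, 0], [0, -0.027, 0, 0, 0, 0, 0]]]}}

```text
time: 3.88
tool_pos: [0.4933, -0.2026, 0.0307]
ee_rot: [3.139, 0.112, 0.001]
force: [0.4, -6.1, 1.8]
gripper_width: -0.0002
finger_force: 2.6
```

Scaled: -8 mm / 1000 = -0.008, -6 mm / 1000 = -0.006.

Call:
{"fn": "servo_tool", "kwargs": {"motion": [[[0, -0.002, 0, 0, 0, 0, 0], [0, -0.004, 0, 0, 0, 0, 0], [0, -0.006, 0, 0, 0, 0, 0], [0, -0.008, 0, 0, 0, 0, 0]]]}}

```text
time: 4.38
tool_pos: [0.4924, -0.1945, 0.0302]
ee_rot: [3.139, 0.111, -0.001]
force: [0.3, -4.9, 0.4]
gripper_width: 0.0001
finger_force: 3.3
```

Scaled: -6 mm / 1000 = -0.006, -4.5 mm / 1000 = -0.0045.

Call:
{"fn": "servo_tool", "kwargs": {"motion": [[[0, -0.0015, 0, 0, 0, 0, 0], [0, -0.003, 0, 0, 0, 0, 0], [0, -0.0045, 0, 0, 0, 0, 0], [0, -0.006, 0, 0, 0, 0, 0]]]}}

```text
time: 4.88
tool_pos: [0.4924, -0.1941, 0.031]
ee_rot: [3.128, 0.111, 0.001]
force: [0.1, -20.7, -1.3]
gripper_width: 0.0001
finger_force: 9.9
```

Scaled: 40 mm / 1000 = 0.04, 30 mm / 1000 = 0.03.

Call:
{"fn": "servo_tool", "kwargs": {"motion": [[[0, 0.006, 0, 0, 0, 0, 0], [0, 0.012, 0, 0, 0, 0, 0], [0, 0.02, 0, 0, 0, 0, 0], [0, 0.03, 0, 0, 0, 0, 0], [0, 0.04, -0.02, 0, 0, 0, 0]]]}}

```text
time: 5.5
tool_pos: [0.4936, -0.2279, 0.0484]
ee_rot: [-3.137, -0.112, 0.007]
force: [-0.1, 0.3, -0.2]
gripper_width: 0.0
finger_force: 0.0
```

Scaled: -110 mm / 1000 = -0.11, -80 mm / 1000 = -0.08.

Call:
{"fn": "servo_tool", "kwargs": {"motion": [[[0, 0, -0.04, 0, 0, 0, 0], [0, 0, -0.08, 0, 0, 0, 0], [0, 0, -0.11, 0, 0, 0, 0]]]}}

```text
time: 5.88
tool_pos: [0.4954, -0.2289, 0.1624]
ee_rot: [3.139, 0.111, 0.003]
force: [-0.9, -0.1, 0.7]
gripper_width: 0.0002
finger_force: 0.0
```

```bash
python3 - <<'E'
from plant import camera,sensors
import cv2
print(sensors.read_state()["force"])
b=camera("side")[:,:,::-1][200:320,310:430]
cv2.imwrite("pics/e.png",cv2.resize(b,None,fx=5,fy=5,interpolation=cv2.INTER_CUBIC))
E
```

```text
[-0.87941006 -0.12309433  0.71353206]
```

View pics/e.png

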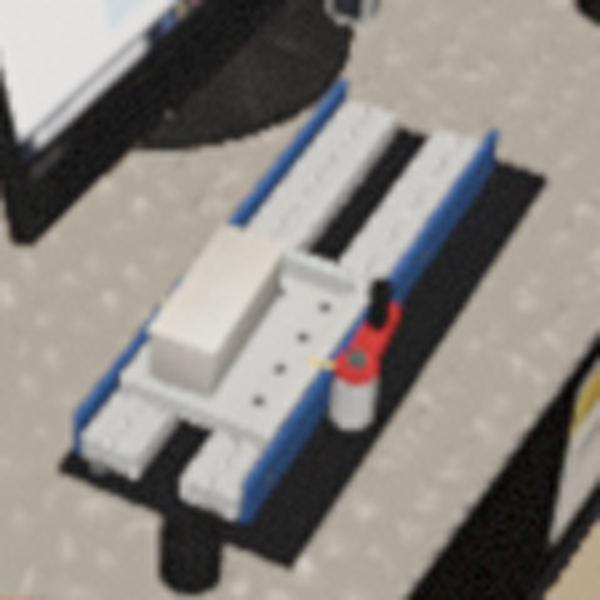

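The board has dropped into the notches. Its plate is flush with the wall tops, the yellow marks line up at (325,362), and the box still stands. Next is the latch path.

```bash
python3 - <<'E'
from h import *
f=np.load("fix.npz");p,_=tool();print("now",f["Rm"].T@(p[:2]-f["o"])*1e3,p[2])
for d in[0,6,15,25,35,45,55,65,75,85,90]:
    t=np.radians(d);s,c=np.sin(t),np.cos(t);k=np.array([-58+30*s,60-30*c])
    q=k-[11,10]-6*np.array([c,s])+3*np.array([max(-np.cos(2*t),0),max(np.cos(2*t),0)])
    print(d,np.round(k,1),np.round(q,1))
E
```

```text
now [  2.07200696 -40.97760594] 0.16704081803882034
0 [-58.  30.] [-75.  23.]
6 [-54.9  30.2] [-71.8  22.5]
15 [-50.2  31. ] [-67.   22.1]
25 [-45.3  32.8] [-61.8  22.2]
35 [-40.8  35.4] [-56.7  23. ]
45 [-36.8  38.8] [-52.   24.5]
55 [-33.4  42.8] [-46.8  27.9]
65 [-30.8  47.3] [-42.4  31.9]
75 [-29.   52.2] [-39.   36.4]
85 [-28.1  57.4] [-36.7  41.4]
90 [-28.  60.] [-36.  44.]
```

Scaled: -86 mm / 1000 = -0.086, 70 mm / 1000 = 0.07.

Call:
{"fn": "servo_tool", "kwargs": {"motion": [[[-0.043, -0.032, 0, 0, 0, 0, 0], [-0.086, -0.063, 0, 0, 0, 0, 0], [-0.086, -0.063, 0.04, 0, 0, 0, 0], [-0.086, -0.063, 0.07, 0, 0, 0, 0], [-0.086, -0.063, 0.07, 0, 0, 0, 0]]]}}

```text
time: 6.55
tool_pos: [0.4027, -0.1705, 0.0877]
ee_rot: [-3.136, -0.111, 0.008]
force: [0.5, -0.8, -0.3]
gripper_width: 0.0003
finger_force: 0.0
```

```bash
python3 - <<'E'
from h import *
f=np.load("fix.npz");p,_=tool();print("now",f["Rm"].T@(p[:2]-f["o"])*1e3,p[2])
E
```

```text
now [-88.23240153  24.77564476] 0.08767222987403772
```

Call:
{"fn": "servo_tool", "kwargs": {"motion": [[[0, 0.002, 0.025, 0, 0, 0, 0], [0, 0.002, 0.039, 0, 0, 0, 0], [0.004, 0.002, 0.039, 0, 0, 0, 0], [0.008, 0.002, 0.039, 0, 0, 0, 0], [0.012, 0.002, 0.039, 0, 0, 0, 0]]]}}

```text
time: 7.18
tool_pos: [0.418, -0.1732, 0.0524]
ee_rot: [3.138, 0.111, 0.003]
force: [0.4, 0.5, 0.2]
gripper_width: -0.0
finger_force: 0.0
```

```bash
python3 - <<'E'
from h import *
f=np.load("fix.npz");p,_=tool();print("now",f["Rm"].T@(p[:2]-f["o"])*1e3,p[2])
E
```

```text
now [-73.14018477  21.04434819] 0.05244260741409344
```

Scaled: 24 mm / 1000 = 0.024, -5.5 mm / 1000 = -0.0055.

Call:
{"fn": "servo_tool", "kwargs": {"motion": [[[0.006, -0.001, 0.002, 0, 0, 0, 0], [0.011, -0.001, 0.002, 0, 0, 0, 0], [0.016, -0.002, 0.002, 0, 0, 0, 0], [0.021, -0.0035, 0.002, 0, 0, 0, 0], [0.024, -0.0055, 0.002, 0, 0, 0, 0]]]}}

```text
time: 7.8
tool_pos: [0.4407, -0.1656, 0.0492]
ee_rot: [3.139, 0.111, -0.0]
force: [-1.6, -0.6, 0.2]
gripper_width: 0.0002
finger_force: 0.6
```

```bash
python3 - <<'E'
from h import *
from plant import camera
import cv2
f=np.load("fix.npz");p,_=tool();print("now",f["Rm"].T@(p[:2]-f["o"])*1e3,p[2])
b=camera("side")[:,:,::-1][200:320,310:430]
cv2.imwrite("pics/g.png",cv2.resize(b,None,fx=5,fy=5,interpolation=cv2.INTER_CUBIC))
E
```

```text
now [-49.98888337  27.09435107] 0.049190905166346145
```

View pics/g.png

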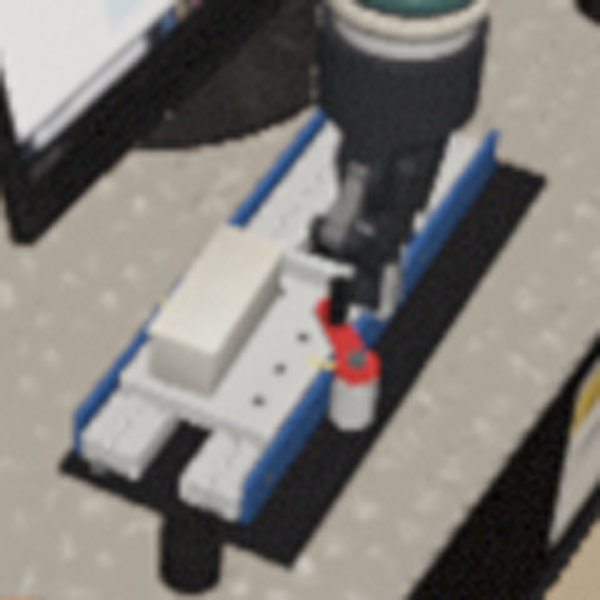

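The latch follows: its arm points to (325,310) and the finger is behind the knob at (340,295). The push can continue round.

Scaled: -20 mm / 1000 = -0.02, -9.5 mm / 1000 = -0.0095.

Call:
{"fn": "servo_tool", "kwargs": {"motion": [[[0.006, -0.005, 0, 0, 0, 0, 0], [0.01, -0.0095, 0, 0, 0, 0, 0], [0.013, -0.014, 0, 0, 0, 0, 0], [0.014, -0.017, 0, 0, 0, 0, 0], [0.014, -0.02, 0, 0, 0, 0, 0]]]}}

```text
time: 8.48
tool_pos: [0.4508, -0.1467, 0.0489]
ee_rot: [3.134, 0.112, -0.009]
force: [-8.1, -12.4, 1.5]
gripper_width: 0.0001
finger_force: 6.7
```

Scaled: 10 mm / 1000 = 0.01, 8 mm / 1000 = 0.008.

Call:
{"fn": "servo_tool", "kwargs": {"motion": [[[0, 0.008, 0, 0, 0, 0, 0], [0.006, 0.01, 0, 0, 0, 0, 0], [0.008, 0.004, 0, 0, 0, 0, 0], [0.008, 0.001, 0, 0, 0, 0, 0], [0.008, -0.001, 0, 0, 0, 0, 0]]]}}

```text
time: 9.1
tool_pos: [0.4623, -0.1485, 0.0502]
ee_rot: [3.126, 0.112, 0.004]
force: [1.1, -18.9, -4.4]
gripper_width: -0.0001
finger_force: 9.3
```

```bash
python3 - <<'E'
from h import *
from plant import camera
f=np.load("fix.npz");p,_=tool();print("now",f["Rm"].T@(p[:2]-f["o"])*1e3,p[2])
E
```

```text
now [-27.2276368   42.68133026] 0.05015368444978779
```

Scaled: -130 mm / 1000 = -0.13, -100 mm / 1000 = -0.1.

Call:
{"fn": "servo_tool", "kwargs": {"motion": [[[0, 0.008, 0, 0, 0, 0, 0], [0, 0.018, 0, 0, 0, 0, 0], [-0.005, 0.022, -0.04, 0, 0, 0, 0], [-0.02, 0.04, -0.1, 0, 0, 0, 0], [-0.04, 0.09, -0.13, 0, 0, 0, 0]]]}}

```text
time: 9.72
tool_pos: [0.4289, -0.2349, 0.1827]
ee_rot: [3.138, 0.118, 0.008]
force: [0.7, -0.7, 0.6]
gripper_width: 0.0001
finger_force: 0.0
```

Scaled: 120 mm / 1000 = 0.12, 100 mm / 1000 = 0.1.

Call:
{"fn": "servo_tool", "kwargs": {"motion": [[[-0.03, 0.05, 0, 0, 0, 0, 0], [-0.06, 0.1, 0, 0, 0, 0, 0], [-0.06, 0.12, 0, 0, 0, 0, 0], [-0.06, 0.12, 0, 0, 0, 0, 0]]]}}

```text
time: 10.22
tool_pos: [0.3764, -0.3598, 0.1786]
ee_rot: [-3.138, -0.109, -0.0]
force: [-0.1, -0.3, -0.1]
gripper_width: 0.0001
finger_force: 0.0
```

```bash
python3 - <<'E'
from plant import camera
import cv2,numpy as np
r=lambda a,f:cv2.resize(a,None,fx=f,fy=f,interpolation=cv2.INTER_CUBIC)
a=r(camera("top")[:,:,::-1][250:350,270:420],2.6);b=r(camera("side")[:,:,::-1][200:320,310:410],4)
a=cv2.copyMakeBorder(a,0,b.shape[0]-a.shape[0],0,0,cv2.BORDER_CONSTANT)
cv2.imwrite("pics/k.png",np.hstack([a,b]))
E
```

```text
(no output)
```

View pics/k.png

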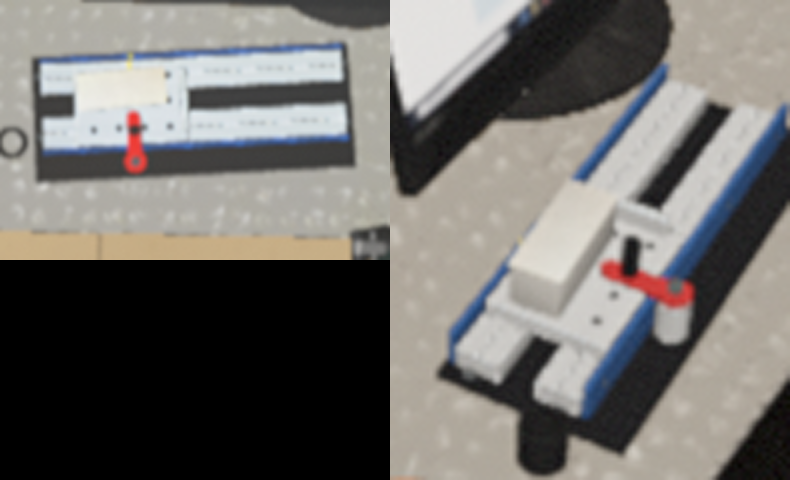

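The latch arm lies straight across the board from (135,160) to (133,115). The board is down in the notches, the box stands, and the lens tube is untouched.

```bash
python3 -c "
from plant import ticket;print(ticket.close_job())"
```

```text
the job is handed in; nothing more can be done
None
```

The board is down in its notches with the slide box still standing on it, the red latch is pushed round to its stop across the board's edge, and the job is handed in at about 10 s on the robot's clock; no verdict came back.

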